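Index the badge carousel

ROBOT

A 6-joint arm with a two-finger parallel gripper is mounted at the origin on a cart in front of the work surface, level with it; the furniture and walls round the work are solid. World frame = base frame: x ahead of the robot, y to its left, z up, the work surface at z = 0. Lengths are in m, angles in rad, forces in N, time in s.
With the tool pointing down it reaches from about 0.25 to 0.725 m from the base axis. Payload 4 kg.
Tool frame: the origin (TCP) lies midway between the tips of the shut fingers; the grasp point (between the pads) lies 19 mm behind it; z points along the fingers, y is the direction in which the jaws open and shut (so a half turn about z gives the same grasp; the last joint's range is limited). The gripper opens to 85 mm and grips with 20 to 120 N. Pads are 22 mm wide; open, the fingers measure 114 mm over their backs; the gripper's body (76 mm by 85 mm) begins 54 mm behind the grasp point. The pads swing forward as they close: fully open they stand 13 mm farther back than shut.
Start: joints at [1.232, 0.241, 0.005, 1.335, 0, 1.571], TCP at [0.166, 0.472, 0.231] pointing down, gripper open.
Joint ranges: [-2.72, 2.72], [-1.05, 1.87], [-1.09, 1.28], [-1.99, 2.15], [-1.42, 1.44], [-3.14, 3.14]. Speed limits (rad/s): [2.79, 2.79, 3.14, 3.14, 3.14, 3.14].

INTERFACE

Orientations are given as a unit quaternion [x, y, z, w].
In Python, from workcell import bot gives the robot as it stands.
- The arm moves only by the shell command python3 -m inch 'ROWS'. ROWS is JSON, a list of rows, each a list of 5 numbers: the shift along the tool's x, y, z scaled (see below), then the turn about the tool's z scaled (see below), then the closure, from 0 (fully open) to 1 (shut). A call has 1 to 10 rows; each row is the pose to reach, as a shift and turn from the pose commanded when the call began, along the tool's axes at that moment; what a row does not reach only later rows make up. The controller multiplies each number of a shift by 100 cm and each number of a turn by 120 degrees. A row lasts 1/8 s, in which the tool goes at most 62.5 mm and 10.7 degrees, less where a joint would pass 70% of its speed; a pose out of reach is approached as far as the arm can. A call with a number of a shift or a turn outside -1 to 1 is refused whole. A call with a gripper value outside its range is refused whole. The fingers move at their own pace and stop on an object; the grip force is fixed at half the most. Time passes only in rows, so rows that repeat a pose let the fingers close. It gives the time, the measured TCP pose, the force and the opening at its end, in the units of the state.
- bot.get_obs(): the state, without advancing time (a new reading comes with each control period).
- bot.camera(name): name is "scene" or "top" or "wrist"; returns the picture (420x560x3 uint8, red, green, blue); there is no depth.
- bot.calibration(name): a dict with "intrinsics" (3x3 intrinsics, pixels), "xyz" and "attitude" of the camera in the world; the wrist camera has in their place "tool_from_camera" (4x4, takes a point from camera to tool coordinates, whose origin is the TCP and whose axes are the flange's). Camera axes: x right, y down, z forward; pixel columns grow to the right and rows downward; lengths in m; the calibration is good to about 2 mm. The wrist camera is an equidistant fisheye: a pixel r from the principal point sees the ray r / f radians off the axis. A picture is of the moment at which its call begins: read the wrist's pose just before it. calibration takes no time and is no camera call.
- bot.job_done(): hands the job in, once; it reports no verdict.
Trained networks look in the newest picture that a camera, given by its name, has taken for a name from the list of things; names that differ only in an ending like _2 or _b are one class to them, and where a whole thing is asked for, a point or a joint stands for the part that bears it (a point fixed in the world has none). Each returns a list of dicts, best first, with "score" (0 to 1); they miss things now and then, are a little off and sometimes report something else, mostly with a low value. They report only what shows in the picture. A call takes as long as a camera call.
- bot.masks_of(camera, target): "pixels" (420x560 bool, what is visible of it) and "extent" ([left, top, width, height] as shares, 0 to 1, of the picture: columns of its width, rows of its height, round what is visible of it).
- bot.spot_point(camera, target): "point" ([column, row] as shares, 0 to 1, of the picture: columns of its width, rows of its height: a listed point, or the origin of a listed thing).
The state is a dict: "clock": time; "joint_pos": joint angles; "joint_vel": joint speeds; "tau": joint torques, N m; "eef_pos": TCP position; "tool_rot": TCP orientation; "ft_force": force on the tool from outside, world axes, zero at the start; "ft_torque": the same for the moment, N m; "grip_width": finger opening in m.
Only numpy, scipy, OpenCV 4.12 (cv2) and the standard library are available. Lean on these libraries where they do the work, as an engineer would, in place of code of your own. Each camera call takes 0.05 s, during which the arm holds its last target.

TASK

Turn the three-armed badge carousel by pushing sideways on its arms or cups with a fingertip, either way round, until the cup that holds the red badge with the yellow star stands in line with the yellow pointer on the carousel's foot, then let go and move clear. Do not touch or lift the badges: all three must stay seated in their cups, and leave the other things on the worktop where they are.

Things in the scene. Friction and masses are not known exactly. Their poses are not given: they have to be found in the camera images.
- carousel_foot: fixed dark steel foot of the carousel, a round plate 116 mm across and 10 to 14 mm high with a bearing column; origin on the vertical turning axis at worktop level. A flat tongue 22 mm wide and 6 mm high runs from it along its own -x axis to a post 16 mm wide, 121 to 144 mm from the axis, whose top is the yellow pointer (top at z = 54 mm)
- station (a point): the indexing point: 85 mm from the turning axis in the direction of the yellow pointer (foot's -x), 44 mm above the worktop; the origin of a badge lies here when its cup is in line with the pointer
- carousel: the turning wheel: three aluminium arms 120 degrees apart, 14 mm wide, z 33 to 47 mm, each ending in a round white cup 65 mm across (z 30 to 50 mm) centred 85 mm from the axis, with a 6 mm deep recess for a badge, floor at z = 44 mm. Origin on the turning axis at worktop level, z up; its x axis runs along one arm. About 80 mm of free room between neighbouring cups
- hub (a point): top centre of the wheel's hub (44 mm across), on the turning axis, 60 mm above the worktop. The wheel turns both ways through more than a full turn with light steady friction, about 0.2 N m (2 to 4 N at an arm), stays where it is left and has no clicks or stops at the pointer
- star_badge: round red badge with a yellow star, 56 mm across and 6 mm thick, 20 g, lying loose face up in one of the three cups (which one varies); origin at the centre of its underside
- green_badge: round green badge with an orange five-sided figure, 56 mm across, 6 mm thick, loose in another cup; origin at the centre of its underside
- orange_badge: round orange badge with a green ring and red dot, 56 mm across, 7 mm thick, loose in another cup; origin at the centre of its underside
- tape: bystander: orange roll of tape lying flat, 56 mm across, 16 mm high, behind the carousel; origin at the centre of its underside
- spare_die: bystander: silvery round die cup, 52 mm across, 48 mm high, behind the carousel; origin at the centre of its underside
- flask: bystander: blue flask, 72 mm across, 250 mm high, at the right, beyond the heaps of badge shells; origin at the centre of its underside
- tub: bystander: light grey tub, 64 mm across, 47 mm high, at the right, beyond the heaps of badge shells; origin at the centre of its underside
- marker: bystander: white and blue marker lying flat, 16 x 131 x 17 mm, at the right near the front edge; origin at the centre of its underside, long axis y
- green_tape: bystander: green roll of tape lying flat, 48 mm across, 16 mm high, behind the badge press; origin at the centre of its underside

How it is judged:
At the end, for the whole second after the job is handed in: The star badge's centre is within 12 mm of the station point, so that its cup is in line with the yellow pointer to about 8 degrees; the carousel is at rest and all three badges lie flat in their cups (horizontal distance between star_badge and station below 0.012 m and angular speed of carousel below 0.05 rad/s and height (world z) of star_badge between 0.041 and 0.048 m and angle between each of star_badge, green_badge, orange_badge's own z axis and vertical below 0.1 rad and height (world z) of green_badge between 0.041 and 0.048 m and height (world z) of orange_badge between 0.041 and 0.048 m); the robot touches nothing.
It fails at once if a badge is touched by the robot (contact force between any of the arm, the fingers and star_badge above 0.5 N or contact force between any of the arm, the fingers and green_badge above 0.5 N or contact force between any of the arm, the fingers and orange_badge above 0.5 N).
It fails at once if a badge leaves its cup or is lifted (height (world z) of any of star_badge, green_badge, orange_badge above 0.052 m or height (world z) of any of star_badge, green_badge, orange_badge below 0.038 m).
It fails at once if another thing on the worktop is moved by more than 20 mm (distance of any of tape, spare_die, flask, tub, marker, green_tape from where it was at the start of the episode above 0.02 m).
It also fails if it takes over 45 s, if anything falls off the work surface, if the arm or the gripper's body presses on something with over 40 N, if the wrist force passes 120 N, or if a joint passes its speed limit or range.

## Working session

There is one attempt and no reset: what is moved stays moved. The work goes in short steps, Python scripts to look and compute and a shell command to move; the robot and the scene stay as the last step left them, time stands still between calls to the robot, and variables do not carry over. Pictures are saved under pics/ and viewed, and the job is handed in when it is done.

```bash
mkdir -p pics; ls; cat > h.py <<'E'
import numpy as np,cv2
from scipy.spatial.transform import Rotation as R
from workcell import bot
def rot(a):
    a=np.array(a,float)
    return a if a.shape==(3,3) else R.from_quat(a).as_matrix()
def world(cam,sh,z):
    c=bot.calibration(cam);K=np.array(c['intrinsics']);u=np.array([sh[0]*560,sh[1]*420,1])
    d=rot(c['attitude'])@np.linalg.solve(K,u);o=np.array(c['xyz']);return o+d*(z-o[2])/d[2]
def proj(cam,p):
    c=bot.calibration(cam);K=np.array(c['intrinsics']);q=K@(rot(c['attitude']).T@(np.array(p)-np.array(c['xyz'])));return q[:2]/q[2]
def save(cam,n):
    im=bot.camera(cam);cv2.imwrite('pics/'+n,im[:,:,::-1]);return im
E
python3 - <<'E'
from h import *
np.set_printoptions(precision=4,suppress=True)
print(bot.get_obs()); print(bot.calibration('top'),bot.calibration('scene'))
save('top','t0.png');save('scene','s0.png')
for cam in ('top','scene'):
  for n,z in [('carousel_foot',0),('hub',.06),('station',.044),('star_badge',.044),('green_badge',.044),('orange_badge',.044),('carousel',0)]:
    for d in bot.spot_point(cam,n)[:2]: print(cam,n,round(d['score'],2),np.array(d['point'])*[560,420],world(cam,d['point'],z))
print(bot.get_obs()['clock'])
E
```

```text
pics
{'clock': 0.0, 'joint_pos': array([ 1.232 ,  0.2414,  0.0037,  1.3352, -0.    ,  1.5708]), 'joint_vel': array([ 0.0006,  0.0001, -0.0005,  0.001 , -0.0008,  0.0009]), 'tau': array([  0.0008, -37.2314,  25.2409,   0.0169,   0.    ,  -0.    ]), 'eef_pos': array([0.166 , 0.471 , 0.2304]), 'tool_rot': array([ 0.1686,  0.9857, -0.001 , -0.0002]), 'ft_force': array([0.5267, 0.2753, 0.1502]), 'ft_torque': array([0.0112, 0.0343, 0.0228]), 'grip_width': 0.08536520198188265}
{'intrinsics': array([[542.0348,   0.    , 272.4022],
       [  0.    , 542.0348, 203.6761],
       [  0.    ,   0.    ,   1.    ]]), 'xyz': array([ 0.4616, -0.0563,  1.1657]), 'attitude': array([-0.6974,  0.7156, -0.032 ,  0.0251])} {'intrinsics': array([[430.0213,   0.    , 286.5396],
       [  0.    , 430.0213, 207.3788],
       [  0.    ,   0.    ,   1.    ]]), 'xyz': array([0.2583, 0.4708, 0.8687]), 'attitude': array([-0.2378,  0.9165, -0.3124,  0.0763])}
top carousel_foot 0.87 [215.992 228.69 ] [0.505  0.0536 0.    ]
top hub 0.73 [211.624 227.598] [0.5052 0.0568 0.06  ]
top station 0.91 [197.176 267.792] [0.4241 0.0894 0.044 ]
top star_badge 0.96 [251.104 249.396] [ 0.4589 -0.0221  0.044 ]
top green_badge 0.61 [176.12  247.086] [0.4676 0.1321 0.044 ]
top orange_badge 0.69 [211.512 183.708] [0.5972 0.0571 0.044 ]
top carousel 0.74 [212.016 230.58 ] [0.5012 0.0622 0.    ]
scene carousel_foot 0.74 [272.776 271.404] [0.5124 0.0602 0.    ]
scene hub 0.66 [275.184 256.788] [0.5083 0.0548 0.06  ]
scene station 0.81 [298.312 286.986] [0.4336 0.087  0.044 ]
scene star_badge 0.91 [305.928 245.28 ] [ 0.4675 -0.0136  0.044 ]
scene green_badge 0.58 [277.2   294.882] [0.4636 0.1246 0.044 ]
scene orange_badge 0.95 [242.2   245.112] [0.5936 0.0565 0.044 ]
scene carousel 0.57 [273.616 274.596] [0.5066 0.0664 0.    ]
scene carousel 0.52 [288.792 144.984] [ 0.6775 -0.3172  0.    ]
0.8
```

View pics/t0.png

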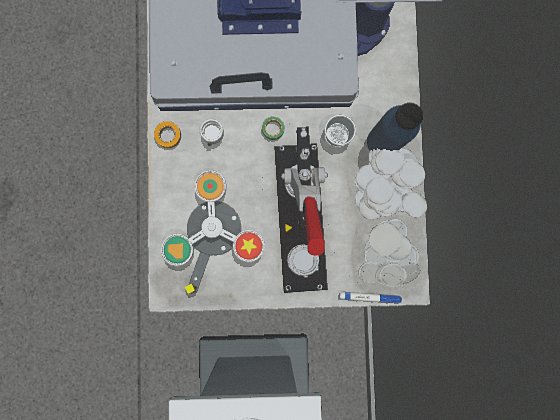

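View pics/s0.png

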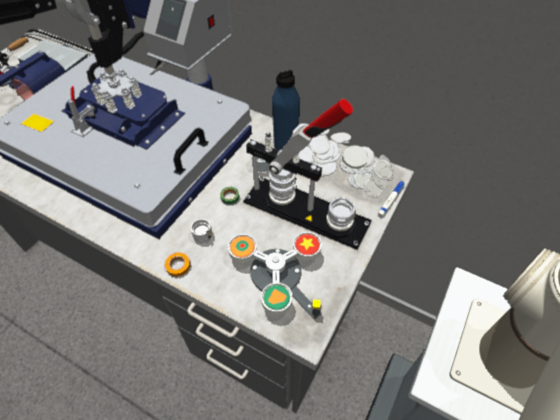

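The top picture shows the hub at about (211,227), the yellow pointer at (190,289), the star at (249,245), green at (177,248) and orange at (210,185). The press is to the right and the tape and die are behind. Next I refine the angles by colour.

```bash
cat >> h.py <<'E'
def ang(cam='top',im=None):
    if im is None: im=bot.camera(cam)
    ax=np.array(AX)
    out={}
    for n,z in [('star_badge',.050),('green_badge',.050),('orange_badge',.051),('pointer',.054)]:
        if n=='pointer':
            hsv=cv2.cvtColor(im,cv2.COLOR_RGB2HSV);m=(cv2.inRange(hsv,(25,150,120),(35,255,255))>0)
            e=proj(cam,[ax[0]-.122,ax[1]+.05,.054]);yy,xx=np.mgrid[:420,:560];m&=np.hypot(xx-e[0],yy-e[1])<22
        else:
            r=bot.masks_of(cam,n)
            if not r: out[n]=None;continue
            m=r[0]['pixels']
        if m.sum()==0: out[n]=None;continue
        y,x=np.nonzero(m);w=world(cam,[(x.mean())/560,(y.mean())/420],z)[:2];d=w-ax
        out[n]=(w.round(4),round(float(np.hypot(*d)),4),round(float(np.degrees(np.arctan2(d[1],d[0]))%360),1),int(m.sum()))
    return out
AX=(0.507,0.056)
E
python3 - <<'E'
from h import *
for c in ('top','scene'):
  o=ang(c)
  for k in o: print(c,k,o[k])
q=rot(bot.get_obs()['tool_rot']);print(q.round(3))
for n in('tape','spare_die'):
  for d in bot.spot_point('top',n)[:1]: print(n,d['score'],world('top',d['point'],0))
E
```

```text
top star_badge (array([ 0.4674, -0.0175]), 0.0835, 241.6, 598)
top green_badge (array([0.4642, 0.1294]), 0.085, 120.3, 626)
top orange_badge (array([ 0.3548, -0.2734]), 0.3628, 245.2, 357)
top pointer (array([0.3835, 0.1045]), 0.1327, 158.6, 59)
scene star_badge (array([ 0.4662, -0.0134]), 0.0805, 239.6, 395)
scene green_badge (array([0.461 , 0.1332]), 0.0899, 120.8, 514)
scene orange_badge (array([0.5892, 0.064 ]), 0.0826, 5.6, 429)
scene pointer (array([0.3823, 0.1067]), 0.1346, 157.9, 56)
[[-0.943  0.332 -0.   ]
 [ 0.332  0.943 -0.   ]
 [-0.    -0.    -1.   ]]
tape 0.75 [0.70802002 0.14688927 0.        ]
spare_die 0.61 [0.70577385 0.06218611 0.        ]
```

```bash
python3 -m inch '[[-0.384,-0.305,0,0,1],[-0.384,-0.305,0,0,1],[-0.384,-0.305,0,0,1],[-0.384,-0.305,0,0,1],[-0.384,-0.305,0,0,1],[-0.384,-0.305,0,0,1],[-0.384,-0.305,0,0,1],[-0.384,-0.305,0,0,1],[-0.384,-0.305,0,0,1],[-0.384,-0.305,0,0,1]]'
python3 - <<'E'
from h import *
save('wrist','w1.png');save('scene','s1.png');print(bot.get_obs())
E
```

```text
clock: 2.55
eef_pos: [0.4266, 0.0563, 0.2312]
tool_rot: [0.169, 0.986, 0.0, -0.0]
ft_force: [0.1, 0.6, 0.2]
grip_width: 0.0004
{'clock': 2.65, 'joint_pos': array([ 1.33203089e-01,  1.02780541e-01, -1.63300094e-01,  1.30504665e+00,
        2.56148409e-04,  4.70209643e-01]), 'joint_vel': array([ 1.19785141e-02, -5.64111981e-03,  5.21093287e-04,  7.41285302e-05,
       -3.23262724e-04, -1.37998640e-03]), 'tau': array([-4.78012953e-01, -3.00663292e+01,  2.51412678e+01, -1.18680485e-02,
       -2.12586980e-02,  2.96763246e-03]), 'eef_pos': array([0.42638692, 0.0572128 , 0.2312958 ]), 'tool_rot': array([ 1.67707030e-01,  9.85836857e-01,  7.31175675e-05, -1.96060268e-04]), 'ft_force': array([-0.64526647,  0.47549632, -0.03826675]), 'ft_torque': array([-0.00761854,  0.02359007,  0.00813151]), 'grip_width': -6.214539338571278e-05}
```

View pics/w1.png

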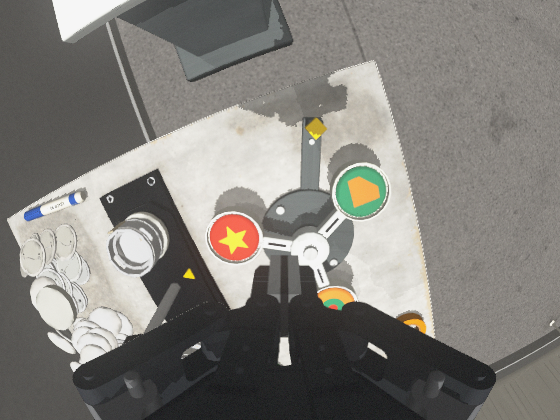

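View pics/s1.png

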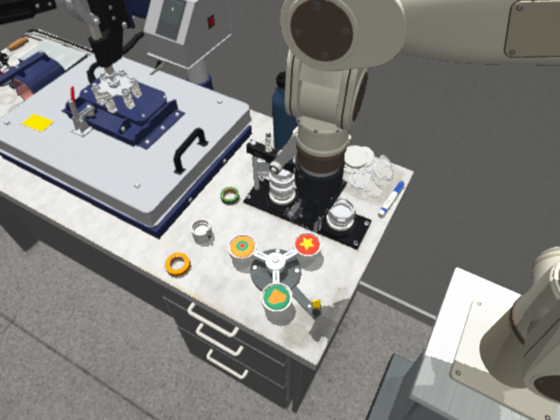

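The wrist view shows green at (360,190), star at (235,238), pointer at (316,128). The fingers hang free between the green and star cups. I'll go down and compute the arc.

```bash
python3 -m inch '[[0,0,0.05,0,1],[0,0,0.1,0,1],[0,0,0.15,0,1],[0,0,0.18,0,1],[0,0,0.199,0,1],[0,0,0.199,0,1],[0,0,0.199,0,1]]'
cat > arc.py <<'E'
import sys
from h import *
p=bot.get_obs();e=p['eef_pos'];print(e,p['ft_force'].round(1))
Rt=rot(p['tool_rot']);r=float(sys.argv[1])
for a in sys.argv[2:]:
    t=np.radians(float(a));w=np.array([AX[0]+r*np.cos(t),AX[1]+r*np.sin(t),.032])
    print(a,(Rt.T@(w-e)).round(3),w.round(3))
E
python3 arc.py .083 172 164 156 148 140 132 124 116 108 100 92 84
```

```text
clock: 3.52
eef_pos: [0.4274, 0.0572, 0.0332]
tool_rot: [0.168, 0.986, 0.0, 0.001]
ft_force: [-0.0, 0.1, -0.0]
grip_width: 0.0002
[0.42743107 0.05719613 0.03315156] [-0.   0.1 -0. ]
172 [0.006 0.009 0.001] [0.425 0.068 0.032]
164 [0.007 0.02  0.001] [0.427 0.079 0.032]
156 [0.007 0.032 0.001] [0.431 0.09  0.032]
148 [0.005 0.043 0.001] [0.437 0.1   0.032]
140 [0.002 0.055 0.001] [0.443 0.109 0.032]
132 [-0.003  0.065  0.001] [0.451 0.118 0.032]
124 [-0.009  0.075  0.001] [0.461 0.125 0.032]
116 [-0.016  0.084  0.001] [0.471 0.131 0.032]
108 [-0.025  0.091  0.001] [0.481 0.135 0.032]
100 [-0.035  0.098  0.001] [0.493 0.138 0.032]
92 [-0.045  0.103  0.001] [0.504 0.139 0.032]
84 [-0.056  0.106  0.001] [0.516 0.139 0.032]
```

```bash
python3 -m inch '[[0.005,0.009,0.001,0,1],[0.007,0.020,0.001,0,1],[0.007,0.032,0.001,0,1],[0.005,0.043,0.001,0,1],[0.002,0.055,0.001,0,1],[0.002,0.055,0.001,0,1]]'
python3 - <<'E'
from h import *
save('wrist','w2.png');save('scene','s2.png')
o=ang('scene')
for k in o: print(k,o[k])
E
python3 arc.py .083 132 124 116 108 100 92 84
```

```text
clock: 4.28
eef_pos: [0.4443, 0.1101, 0.0313]
tool_rot: [0.168, 0.986, 0.001, 0.0]
ft_force: [0.6, 0.5, -0.2]
grip_width: 0.0002
star_badge (array([ 0.4378, -0.0078]), 0.0941, 222.7, 177)
green_badge (array([0.482 , 0.1502]), 0.0974, 104.8, 320)
orange_badge (array([0.5874, 0.0428]), 0.0815, 350.7, 395)
pointer (array([0.3825, 0.1074]), 0.1346, 157.6, 37)
[0.44329349 0.10874668 0.0313128 ] [-0.2  0.3  0.1]
132 [-0.005  0.011 -0.001] [0.451 0.118 0.032]
124 [-0.011  0.021 -0.001] [0.461 0.125 0.032]
116 [-0.018  0.03  -0.001] [0.471 0.131 0.032]
108 [-0.027  0.037 -0.001] [0.481 0.135 0.032]
100 [-0.037  0.044 -0.001] [0.493 0.138 0.032]
92 [-0.047  0.049 -0.001] [0.504 0.139 0.032]
84 [-0.058  0.052 -0.001] [0.516 0.139 0.032]
```

View pics/w2.png

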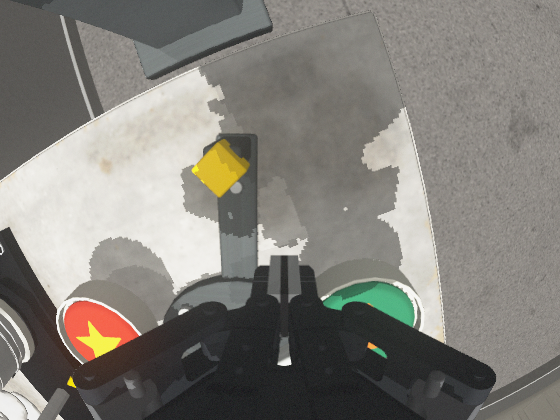

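View pics/s2.png

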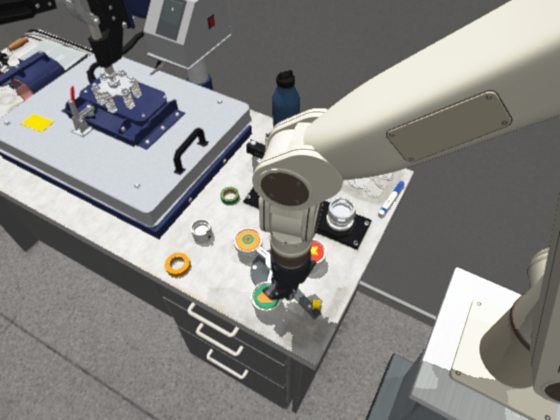

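The wheel has turned about 15° (orange, at (248,240), went from 5.6° to 350.7°), with the badges untouched. I'll continue along the arc.

```bash
python3 -m inch '[[-0.005,0.011,-0.001,0,1],[-0.011,0.021,-0.001,0,1],[-0.018,0.030,-0.001,0,1],[-0.027,0.037,-0.001,0,1],[-0.037,0.044,-0.001,0,1],[-0.047,0.049,-0.001,0,1],[-0.056,0.052,-0.001,0,1],[-0.056,0.052,-0.001,0,1]]'
python3 - <<'E'
from h import *
save('wrist','w3.png');im=save('top','t3.png')
for c in ('top','scene'):
  o=ang(c)
  for k in o: print(c,k,o[k])
E
python3 arc.py .083 80 76 72 70 68 
```

```text
clock: 5.58
eef_pos: [0.5156, 0.1397, 0.0327]
tool_rot: [0.169, 0.986, 0.001, 0.001]
ft_force: [-0.1, 1.2, -0.1]
grip_width: 0.0001
top star_badge (array([0.4234, 0.0669]), 0.0843, 172.6, 580)
top green_badge (array([0.5603, 0.1218]), 0.0847, 51.0, 390)
top orange_badge (array([ 0.5418, -0.0203]), 0.0838, 294.5, 593)
top pointer (array([0.3846, 0.1036]), 0.1313, 158.8, 61)
scene star_badge (array([0.4218, 0.069 ]), 0.0862, 171.3, 474)
scene green_badge (array([0.5749, 0.1371]), 0.1057, 50.1, 61)
scene orange_badge (array([ 0.5377, -0.0168]), 0.079, 292.9, 365)
scene pointer (array([0.3897, 0.0994]), 0.1251, 159.7, 90)
[0.51352895 0.13930356 0.0324962 ] [-0.2 -0.1 -0.5]
80 [-0.008  0.001  0.   ] [0.521 0.138 0.032]
76 [-0.014  0.002  0.001] [0.527 0.137 0.032]
72 [-0.019  0.002  0.001] [0.533 0.135 0.032]
70 [-0.022  0.002  0.001] [0.535 0.134 0.032]
68 [-0.025  0.002  0.001] [0.538 0.133 0.032]
```

View pics/w3.png

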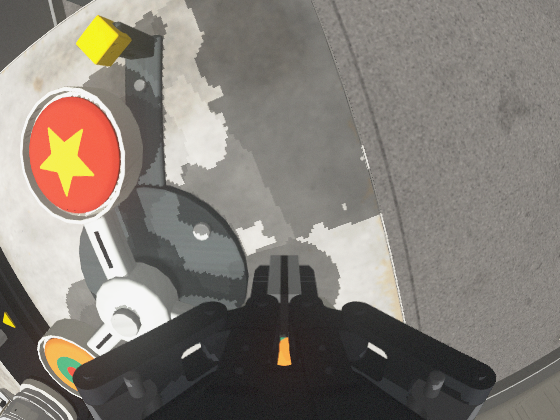

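View pics/t3.png

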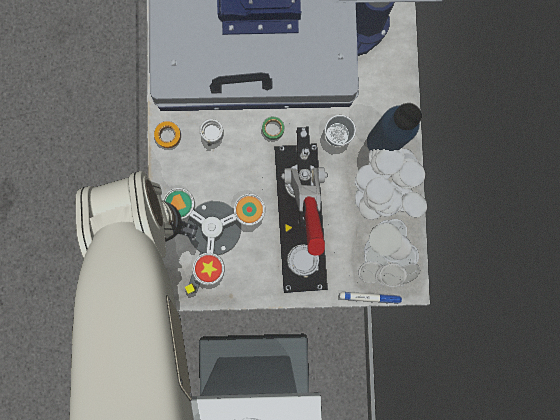

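The star cup, at (209,268) in the top view, is at about 173° and the pointer at 158.7°. About 14° remain.

```bash
python3 -m inch '[[-0.006,0.001,0,0,1],[-0.012,0.002,0,0,1],[-0.017,0.002,0,0,1],[-0.021,0.002,0,0,1],[-0.021,0.002,0,0,1],[-0.021,0.002,0,0,1]]'
python3 - <<'E'
from h import *
save('wrist','w4.png');im=save('top','t4.png')
for c in ('top','scene'):
  o=ang(c)
  for k in o: print(c,k,o[k])
E
python3 arc.py .083 76 72 70 68 66 64
```

```text
clock: 6.82
eef_pos: [0.5346, 0.1344, 0.0323]
tool_rot: [0.169, 0.986, 0.0, 0.0]
ft_force: [-1.8, -0.8, -0.7]
grip_width: -0.0003
top star_badge (array([0.4274, 0.0871]), 0.0855, 158.7, 569)
top green_badge (array([0.5756, 0.1075]), 0.0858, 36.9, 465)
top orange_badge (array([ 0.5219, -0.026 ]), 0.0834, 280.3, 565)
top pointer (array([0.3963, 0.0995]), 0.1189, 158.5, 88)
scene star_badge (array([0.426 , 0.0902]), 0.0879, 157.1, 515)
scene green_badge None
scene orange_badge (array([ 0.5189, -0.0207]), 0.0776, 278.8, 345)
scene pointer (array([0.3999, 0.0994]), 0.1155, 158.0, 112)
[0.53437795 0.13427491 0.03255894] [ 1.1 -0.5 -0.5]
76 [ 0.008 -0.     0.001] [0.527 0.137 0.032]
72 [0.002 0.    0.001] [0.533 0.135 0.032]
70 [-0.001  0.     0.001] [0.535 0.134 0.032]
68 [-0.004 -0.     0.001] [0.538 0.133 0.032]
66 [-0.007 -0.     0.001] [0.541 0.132 0.032]
64 [-0.01  -0.     0.001] [0.543 0.131 0.032]
```

View pics/w4.png

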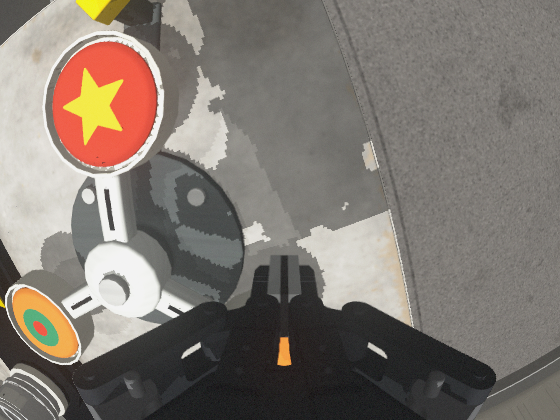

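The star cup is at (104,103) in the wrist view and aligned with the pointer to within about 1°. I'll back off and lift clear.

```bash
python3 -m inch '[[0.006,0.003,0,0,1],[0.012,0.010,0,0,1],[0.015,0.015,-0.03,0,1],[0.015,0.02,-0.08,0,1],[0.015,0.04,-0.13,0,1],[0.03,0.09,-0.18,0,1],[0.05,0.14,-0.2,0,1],[0.06,0.19,-0.2,0,1],[0.06,0.21,-0.2,0,1],[0.06,0.21,-0.2,0,1]]'
python3 - <<'E'
from h import *
save('top','t5.png');save('scene','s5.png')
for c in ('top','scene'):
  o=ang(c)
  for k in o: print(c,k,o[k])
  for n in ('station','hub','star_badge'):
    for d in bot.spot_point(c,n)[:1]: print(n,d['score'],world(c,d['point'],.06 if n=='hub' else .044))
E
```

```text
clock: 8.57
eef_pos: [0.5464, 0.3543, 0.2314]
tool_rot: [0.167, 0.986, -0.0, -0.0]
ft_force: [0.2, -1.1, 0.2]
grip_width: 0.0
top star_badge (array([0.4271, 0.0873]), 0.0858, 158.6, 529)
top green_badge (array([0.5725, 0.1116]), 0.0859, 40.3, 555)
top orange_badge (array([ 0.5221, -0.026 ]), 0.0834, 280.4, 562)
top pointer (array([0.3959, 0.0997]), 0.1193, 158.5, 88)
hub 0.83 [0.5062229  0.05514627 0.06      ]
star_badge 0.97 [0.42394202 0.08324202 0.044     ]
scene star_badge (array([0.426, 0.089]), 0.0874, 157.8, 522)
scene green_badge (array([0.5708, 0.1154]), 0.0872, 42.9, 424)
scene orange_badge (array([ 0.5195, -0.0216]), 0.0786, 279.2, 391)
scene pointer (array([0.3992, 0.0998]), 0.1163, 157.9, 108)
station 0.41 [0.5103386  0.05113462 0.044     ]
hub 0.73 [0.50766093 0.05713119 0.06      ]
star_badge 0.79 [0.42856145 0.08894015 0.044     ]
```

View pics/t5.png

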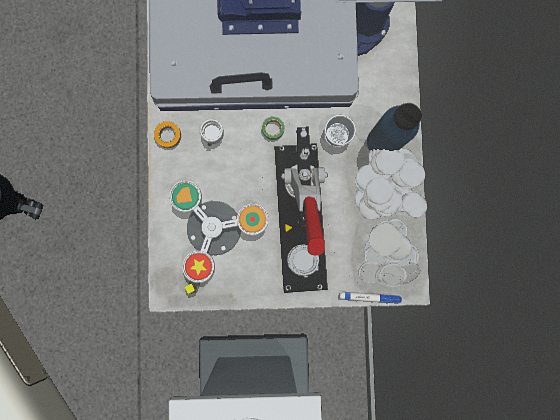

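View pics/s5.png

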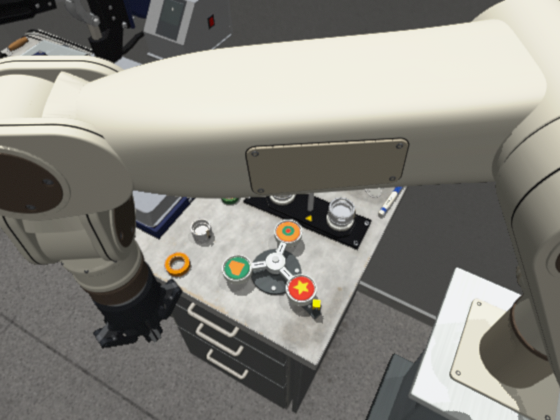

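The star is at (199,267) with the pointer at (190,289), in line radially from the hub at (211,227). The bystanders have not moved and the arm is clear.

```bash
python3 -c "
from workcell import bot
print(bot.job_done())"
```

```text
the job is handed in; nothing more can be done
None
```

I turned the carousel about 82° by pushing the green badge's cup sideways with the shut fingertips. The star badge's cup now stands in line with the yellow pointer. I then backed off, lifted clear and handed the job in about 9 to 10 s into the 45 s.

**Alignment:** In the last top picture the star is at 158.6°, and about 159.7° averaged over all three badges. The pointer was at 158.6° before the move. That is 0 to 2° off, or about 0 to 3 mm, against the allowed 12 mm. The scene camera agrees to about 1°.

**Badges and other things:** All three badges look flat in their cups, and the tape, die, flask, tub, marker and green tape look unmoved. I judged this from the pictures only and did not measure badge heights or how far anything moved. The force readings I took stayed at about 2 N or less.

**Checks that failed or disagreed:**
- **Station point:** The station detector was no use at the end. It found nothing in the top picture, and in the scene picture it gave a low-scoring point on the hub.
- **Pointer:** My last colour reading of the pointer was mixed with the star's yellow, so I compared against the earlier reading.
- **Orange badge:** One early mask in the top picture found something else, and I ignored it.

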